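# Clip the tow-bar pin

### The job

Take the R-shaped spring clip out of its wooden rack and lock the tow-bar pin with it: feel for the cross hole in the pin's free end with the clip's straight leg and push the leg down through it until the bow springs over the pin and closes round it. Press lightly while you search and never force the clip against the pin; let go of it when it sits, and leave the sanding block and the two wood pieces lying where they are.

Things in the scene. Friction and masses are not known exactly. Their poses are not given: they have to be found in the camera images.
- coupling: Fixed steel towing coupling. Origin: centre of the underside of its base plate, 104 (x) x 80 (y) x 8 mm; z up. Two upright cheeks, outer faces at y = +24 and -24 mm, round tops at z = 84 mm; a grey tow bar between them points to +x (to x = 95 mm). A pin passes through along y, axis at x = 0, z = 62 mm, free drilled end to +y, round head (36 mm) at -y.
- pin_line (a point): Where the hole's centre would be were the pin fully home, its head on the -y cheek (coupling x 0, y 67, z 62 mm). But the pin, 24 mm thick, has slipped back, and neither that nor the hole is measured: the hole lies 8 to 27 mm short of this point, towards -y. It is vertical, 7 mm wide (0.6 mm chamfer), right through, 29 mm from the pin's free end. The pin slides under some 8 N, never turns.
- clip: R-clip of 5 mm steel wire, 101 mm tall, 65 g, standing in the rack. Origin: lower tip of the straight leg (bevelled to 3 mm); z up along the leg (x = y = 0); the sprung bow is on +y, ending in a flared tip at y 16.5, z 9 mm, with a narrow waist at z 25 mm and the round seat for the pin above it. When it goes on the pin, clip x must lie along the pin, either way round.
- clip_coil (a point): Centre of the double coil on top of the clip (clip x 0, y 9, z 90 mm), diameter 23 mm, 10.4 mm thick along clip x: grip it here across its thickness, fingertips no lower than 62 mm above the leg's tip.
- clip_seat (a point): Point on the leg 40 mm above its tip: lies on the pin's axis when the clip sits. The leg goes in freely for about 25 mm; then the waist rides over the pin with some 8 to 15 N and springs closed. About 2 to 3 mm beyond the seat the bow's shoulder meets the top of the pin and stops the clip.
- bow (a joint): hinge of the clip's sprung bow at the coil, rad: 0 closed (spring-loaded towards 0), about 0.08 when the waist is on the widest part of the pin
- rack: wooden block 70 x 60 x 42 mm, fixed; origin: centre of the underside. A slot 26 (x) x 6.5 (y) mm, 34 mm deep, in its top holds the clip's leg (towards -x) and bow end (towards +x); lift the clip straight up by more than 40 mm to free it
- sanding_block: cork sanding block 51x78x30 mm, loose bystander, origin at the centre of the underside
- piece_i: dark wood piece 42x62x25 mm, loose bystander, origin at the centre of the underside
- piece_h: reddish wood strip 22x140x22 mm, loose bystander, origin at the centre of the underside

How it is judged:
On the way, in this order (a step that is already met when the one before it is completed fails the run):
1. the clip is lifted clear of the rack (z of clip in the frame of rack above 0.045 m), for 0.1 s.
2. the straight leg is through the pin's hole: its tip stands out below the pin (x of clip in the frame of coupling between -0.006 and 0.006 m and y of clip in the frame of coupling between 0.037 and 0.07 m and z of clip in the frame of coupling below 0.046 m), for 0.05 s.
At the end, for the whole second after the job is handed in: The clip sits on the pin: leg through the hole, its seat point within 6 mm of the pin's axis in height and 4 mm sideways, clip within 0.2 rad of upright and 0.3 rad of square to the pin, bow closed to under 0.03 rad, at rest and released (x of clip_seat in the frame of pin_line between -0.004 and 0.004 m and y of clip_seat in the frame of pin_line between -0.03 and 0.003 m and z of clip_seat in the frame of pin_line between -0.006 and 0.006 m and value of joint bow below 0.03 rad and angle between clip's own z axis and vertical below 0.2 rad and angle between the x axis of clip and the y axis of coupling, either way round below 0.3 rad and linear speed of clip below 0.02 m/s); the robot touches nothing.
It fails at once if the leg is pressed hard on the pin while it is not yet through the hole: more than 30 N (contact force between clip and coupling above 30 N and z of clip in the frame of coupling above 0.055 m).
It fails at once if the clip is forced: its contact forces on the coupling and pin, the bow's pinch included, add up to more than 60 N (contact force between clip and coupling above 60 N).
It fails at once if the sanding block is shoved more than 2 cm (distance of sanding_block from where it was at the start of the episode above 0.02 m).
It fails at once if the dark wood piece is shoved more than 2 cm (distance of piece_i from where it was at the start of the episode above 0.02 m).
It fails at once if the reddish wood strip is shoved more than 2 cm (distance of piece_h from where it was at the start of the episode above 0.02 m).
It also fails if it takes over 64 s, if anything falls off the work surface, if the arm or the gripper's body presses on something with over 40 N, if the wrist force passes 120 N, or if a joint passes its speed limit or range.

### The arm

A 6-joint arm with a two-finger parallel gripper is mounted at the origin on a cart in front of the work surface, level with it; the furniture and walls round the work are solid. World frame = base frame: x ahead of the robot, y to its left, z up, the work surface at z = 0. Lengths are in m, angles in rad, forces in N, time in s.
With the tool pointing down it reaches from about 0.3 to 0.775 m from the base axis. Payload 14.6 kg.
Tool frame: the origin (TCP) lies midway between the tips of the shut fingers; the grasp point (between the pads) lies 19 mm behind it; z points along the fingers, y is the direction in which the jaws open and shut (so a half turn about z gives the same grasp; the last joint's range is limited). The gripper opens to 94 mm and grips with 3 to 60 N. Pads are 16 mm wide; open, the fingers measure 119 mm over their backs; the gripper's body (75 mm by 177 mm) begins 78 mm behind the grasp point.
Start: joints at [1.093, 0.3, 1.521, -0, 1.321, -0.067], TCP at [0.22, 0.504, 0.168] pointing down, gripper open.
Joint ranges: [-3.03, 3.03], [-0.79, 2.21], [0.23, 2.52], [-1.04, 4.18], [0, 3.07], [-2.55, 2.55]. Speed limits (rad/s): [2.22, 2.22, 2.57, 3.14, 3.14, 3.14].

### API

Orientations are given as a unit quaternion [x, y, z, w].
In Python, from cell import bot, cams, models gives the robot as it stands. The module is installed in compiled form; this text tells all that it offers.
- The arm moves only by the shell command python3 -m handwheel 'ROWS' [FORCE]. ROWS is JSON, one flat list of numbers, 5 for each row, row after row: the shift along the tool's x, y, z in mm, then the turn about the tool's z in degrees, then the finger opening in mm, from 0 to 94. In form: [x, y, z, spin, fingers, x, y, z, spin, fingers, ...]. A call has 1 to 20 rows; each row shifts and turns the pose as measured when the row begins, along the tool's axes as they then stand; what a row does not reach is not made up. A row lasts 1/8 s, in which the tool goes at most 62.5 mm and 10.7 degrees, less where a joint would pass 70% of its speed; a pose out of reach is approached as far as the arm can. A call is refused whole if a number of a shift passes 62.5 or a number of a turn 10.7, either way. A call with a gripper value outside its range is refused whole. The fingers move at their own pace and stop on an object; FORCE is the grip in N (left out, the last holds). Time passes only in rows, so rows that do not move let the fingers close. It gives the time, the measured TCP pose, the force and the opening at its end, in the units of the state.
- bot.sense(): the state, without advancing time (a new reading comes with each control period).
- cams.get_image(name): name is "scene" or "side" or "wrist"; returns a dict with "img" (400x640x3 uint8, red, green, blue), "fx", "fy", "cx", "cy" (pixels), "camera_from_world" (4x4, takes a point from world to camera coordinates). Camera axes: x right, y up, looking along -z (the intrinsics and any distortion apply to the point x, -y, -z); pixel columns grow to the right and rows downward; lengths in m; the calibration is good to about 2 mm. A picture is of the moment at which its call begins. There is no depth.
- bot.close_job(): hands the job in, once; it reports no verdict.
Trained networks look in the newest picture that a camera, given by its name, has taken for a name from the list of things; names that differ only in an ending like _2 or _b are one class to them, and where a whole thing is asked for, a point or a joint stands for the part that bears it (a point fixed in the world has none). Each returns a list of dicts, best first, with "score" (0 to 1); they miss things now and then, are a little off and sometimes report something else, mostly with a low value. They report only what shows in the picture. A call takes as long as a camera call.
- models.search_frame(target, camera): "bbox" ([left, top, width, height] in pixels, round what is visible of it).
The state is a dict: "t": time; "q": joint angles; "joint_vel": joint speeds; "joint_efforts": joint torques, N m; "position": TCP position; "tool_rot": TCP orientation; "wrist_force": force on the tool from outside, world axes, zero at the start; "torque": the same for the moment, N m; "grip_width": finger opening in m.
Only numpy, scipy, OpenCV 4.12 (cv2) and the standard library are available. Lean on these libraries where they do the work, as an engineer would, in place of code of your own. Each camera call takes 0.05 s, during which the arm holds its last target.

## Working session

There is one attempt and no reset: what is moved stays moved. The work goes in short steps, Python scripts to look and compute and a shell command to move; the robot and the scene stay as the last step left them, time stands still between calls to the robot, and variables do not carry over. Pictures are saved under pics/ and viewed, and the job is handed in when it is done.

```bash
mkdir -p pics
python3 - <<'E'
from cell import bot,cams,models
import cv2,numpy as np,json
s=bot.sense();print({k:np.round(v,3).tolist() for k,v in s.items()})
cal={}
for n in ["scene","side","wrist"]:
    d=cams.get_image(n);cv2.imwrite(f"pics/{n}0.png",d["img"][:,:,::-1])
    cal[n]={k:np.array(d[k]).tolist() for k in d if k!="img"}
    print(n,{k:np.round(d[k],3).tolist() for k in d if k!="img"})
    for t in ["coupling","clip","clip_coil","rack","sanding_block","piece_i","piece_h"]:
        r=models.search_frame(t,n)
        print(t,[(np.round(x["bbox"]).tolist(),round(x["score"],2)) for x in r[:2]])
json.dump(cal,open("cal0.json","w"))
print(bot.sense()["t"])
E
```

```text
{'t': 0.0, 'q': [1.093, 0.3, 1.522, 0.0, 1.321, -0.067], 'joint_vel': [0.001, 0.002, -0.002, -0.0, -0.003, 0.0], 'joint_efforts': [-0.001, -53.182, -35.273, 0.071, 0.024, -0.0], 'position': [0.219, 0.504, 0.167], 'tool_rot': [0.204, 0.979, -0.001, -0.0], 'wrist_force': [-0.525, 0.7, 0.834], 'torque': [0.013, 0.052, -0.009], 'grip_width': 0.094}
scene {'fx': 440.732, 'fy': 440.732, 'cx': 325.692, 'cy': 197.789, 'camera_from_world': [[0.865, -0.501, 0.008, -0.523], [0.339, 0.597, 0.727, -0.133], [-0.369, -0.626, 0.687, -0.872], [0.0, 0.0, 0.0, 1.0]]}
coupling []
clip [([284.0, 156.0, 15.0, 19.0], 0.68), ([288.0, 213.0, 41.0, 30.0], 0.52)]
clip_coil [([289.0, 156.0, 9.0, 16.0], 0.63)]
rack [([274.0, 168.0, 39.0, 34.0], 0.74)]
sanding_block [([287.0, 208.0, 45.0, 34.0], 0.72)]
piece_i [([345.0, 194.0, 26.0, 27.0], 0.91), ([244.0, 208.0, 44.0, 51.0], 0.67)]
piece_h [([345.0, 194.0, 26.0, 27.0], 0.91), ([244.0, 208.0, 44.0, 51.0], 0.67)]
side {'fx': 503.905, 'fy': 503.905, 'cx': 316.631, 'cy': 205.176, 'camera_from_world': [[-0.965, 0.261, 0.008, 0.501], [-0.21, -0.795, 0.569, -0.06], [0.155, 0.547, 0.822, -1.012], [0.0, 0.0, 0.0, 1.0]]}
coupling [([221.0, 141.0, 79.0, 59.0], 0.69)]
clip [([318.0, 250.0, 15.0, 21.0], 0.75)]
clip_coil [([346.0, 193.0, 38.0, 60.0], 0.74), ([305.0, 249.0, 43.0, 49.0], 0.67)]
rack [([302.0, 253.0, 48.0, 46.0], 0.97)]
sanding_block [([300.0, 199.0, 42.0, 36.0], 0.68)]
piece_i [([344.0, 191.0, 38.0, 60.0], 0.73), ([221.0, 141.0, 79.0, 58.0], 0.16)]
piece_h [([344.0, 191.0, 38.0, 60.0], 0.73), ([221.0, 141.0, 79.0, 58.0], 0.16)]
wrist {'fx': 281.623, 'fy': 281.623, 'cx': 314.048, 'cy': 200.968, 'camera_from_world': [[0.399, 0.917, -0.0, -0.55], [-0.879, 0.382, -0.284, 0.029], [-0.26, 0.114, 0.959, -0.393], [0.0, 0.0, 0.0, 1.0]]}
coupling []
clip []
clip_coil []
rack []
sanding_block []
piece_i []
piece_h []
1.2
```

View pics/scene0.png

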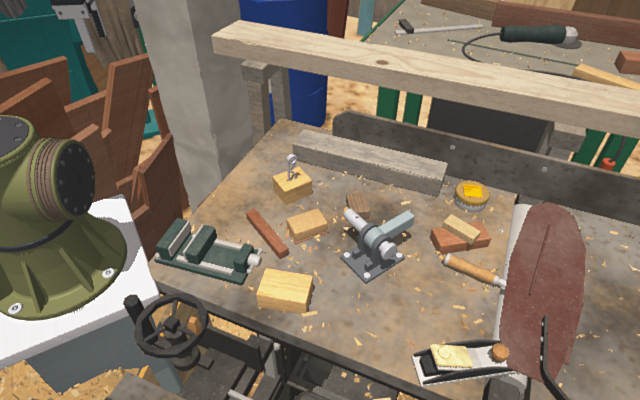

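View pics/side0.png

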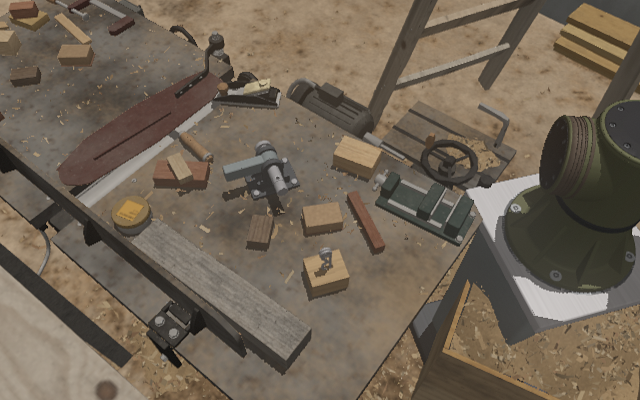

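Run:
```python
import cv2
a=cv2.imread("pics/scene0.png")[120:290,200:400];cv2.imwrite("pics/scene0z.png",cv2.resize(a,None,fx=3.5,fy=3.5,interpolation=2))
a=cv2.imread("pics/side0.png")[110:320,190:410];cv2.imwrite("pics/side0z.png",cv2.resize(a,None,fx=2.8,fy=2.8,interpolation=2))
```

```text
(no output)
```

View pics/scene0z.png

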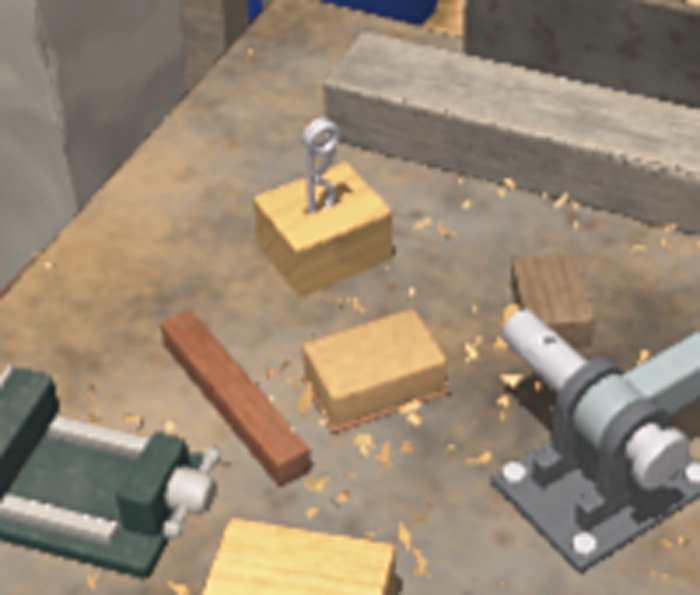

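View pics/side0z.png

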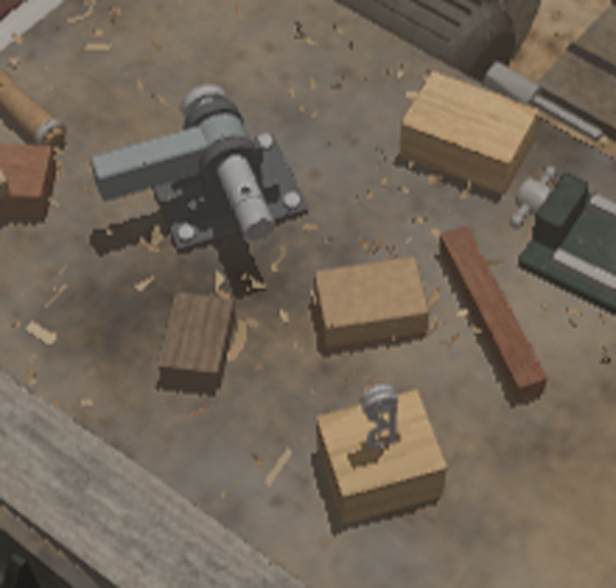

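View pics/wrist0.png

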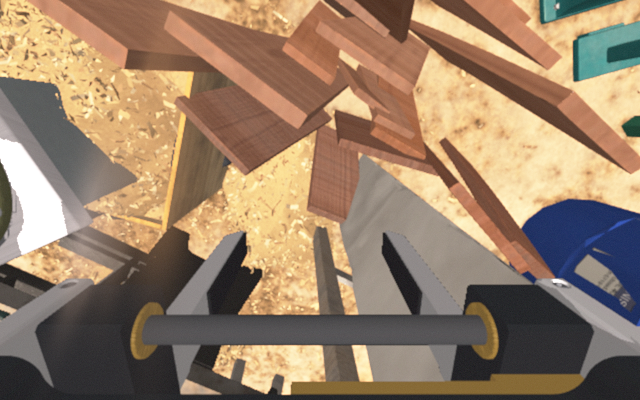

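The scene view shows the rack at about (293,185) with the clip coil at (291,158), and the pin hole as a dark dot at about (357,217). The side view has the hole at about (277.5,178) and the coil at (325,254). The long wood strip lies west of the cork block. I'll triangulate these points.

```bash
cat > h.py <<'E'
import json,numpy as np
from scipy.optimize import least_squares
def proj(c,P):
    P=np.atleast_2d(P);M=np.array(c["camera_from_world"]);q=P@M[:3,:3].T+M[:3,3]
    return np.c_[c["cx"]+c["fx"]*q[:,0]/-q[:,2], c["cy"]+c["fy"]*(-q[:,1])/-q[:,2]]
def tri(obs):
    f=lambda p:np.concatenate([proj(c,p)[0]-uv for c,uv in obs])
    r=least_squares(f,[.6,.1,.05]);return r.x,np.abs(r.fun).max()
def onplane(c,uv,z):
    r=least_squares(lambda p:proj(c,[p[0],p[1],z])[0]-uv,[.6,.1]);return r.x
E
python3 - <<'E'
from h import *
cal=json.load(open("cal0.json"))
S=lambda x,y:(cal["scene"],np.array([200+(x+.5)/3.5-.5,120+(y+.5)/3.5-.5]))
D=lambda x,y:(cal["side"],np.array([190+(x+.5)/2.8-.5,110+(y+.5)/2.8-.5]))
for n,a,b in [("coil",(321,133),(379,401)),("hole",(549,340),(245,190)),("pinend",(517,322),(261,228)),("head",(672,462),(204,97)),
 ("stripNend",(180,318),(533,390)),("stripS",(295,470),(455,238))]:
    print(n,tri([S(*a),D(*b)]))
print("rack scene top corners",[onplane(*S(*u),.042).round(4).tolist() for u in [(255,208),(340,163),(391,213),(300,250)]])
print("rack side top corners",[onplane(*D(*u),.042).round(4).tolist() for u in [(316,419),(421,391),(445,463),(340,498)]])
print("base scene",[onplane(*S(*u),.008).round(4).tolist() for u in [(493,483),(583,570)]])
print("cork top scene",[onplane(*S(*u),.03).round(4).tolist() for u in [(303,354),(411,312),(446,363),(334,412)]])
print("dark top scene",[onplane(*S(*u),.025).round(4).tolist() for u in [(513,260),(578,258),(593,318)]])
E
```

```text
coil (array([ 0.49674145, -0.03232136,  0.09857   ]), np.float64(0.2768377931381565))
hole (array([ 0.53780152, -0.2345539 ,  0.07254271]), np.float64(0.16418663209327633))
pinend (array([ 0.53390761, -0.20596283,  0.06371058]), np.float64(0.5340294300201549))
head (array([ 0.54883845, -0.33601651,  0.06423836]), np.float64(0.9572081240052626))
stripNend (array([ 0.37883504, -0.05822022,  0.0153558 ]), np.float64(1.0705179490693126))
stripS (array([ 0.39006634, -0.19947324,  0.00940046]), np.float64(0.7078838386624966))
rack scene top corners [[0.4549, -0.016], [0.5241, -0.0022], [0.5293, -0.0638], [0.4624, -0.0666]]
rack side top corners [[0.5304, -0.06], [0.4575, -0.0625], [0.4578, -0.0074], [0.5296, -0.001]]
base scene [[0.4856, -0.2635], [0.4967, -0.339]]
cork top scene [[0.4284, -0.1381], [0.502, -0.1389], [0.499, -0.1868], [0.4233, -0.1883]]
dark top scene [[0.5846, -0.1256], [0.622, -0.1446], [0.5997, -0.1947]]
```

Run:
```python
from h import *
cal=json.load(open("cal0.json"))
for n in cal:
    M=np.array(cal[n]["camera_from_world"]);print(n,"C",(-M[:3,:3].T@M[:3,3]).round(3),"look",-M[2,:3].round(3))
for uv in [(175,215),(240,175),(160,130),(275,120)]:
    print(uv,[onplane(cal["scene"],np.array(uv),z).round(2).tolist() for z in (-.5,0,.3)])
print("tcp in wrist",proj(cal["wrist"],[.2195,.504,.167]))
```

```text
scene C [ 0.175 -0.729  0.7  ] look [ 0.369  0.626 -0.687]
side C [0.628 0.376 0.863] look [-0.155 -0.547 -0.822]
wrist C [0.143 0.538 0.385] look [ 0.26  -0.114 -0.959]
(175, 215) [[0.28, 0.56], [0.23, 0.03], [0.21, -0.3]]
(240, 175) [[0.58, 0.66], [0.41, 0.08], [0.31, -0.27]]
(160, 130) [[0.38, 1.15], [0.29, 0.37], [0.24, -0.1]]
(275, 120) [[0.88, 0.96], [0.59, 0.26], [0.41, -0.16]]
tcp in wrist [[313.51445366 223.31683903]]
```

The concrete pillar stands close to the start pose on its +x side, so I move along -y first, then turn and cross to the rack.

```bash
python3 -m handwheel '[-28,-53,0,0,94,-28,-53,0,0,94,-28,-53,0,0,94,-28,-53,-20,0,94,0,0,0,-10.7,94,0,0,0,-10.7,94,0,0,0,-2,94]' 40; python3 -c "
from cell import bot;import numpy as np;s=bot.sense();print({k:np.round(v,3).tolist() for k,v in s.items()})"
```

```text
t: 2.08
position: [0.2378, 0.26, 0.1871]
tool_rot: [-0.005, 1.0, 0.0, 0.001]
wrist_force: [-0.5, 0.4, -0.6]
grip_width: 0.0942
{'t': 2.075, 'q': [0.727, -0.181, 1.984, -0.001, 1.336, -0.853], 'joint_vel': [-0.006, -0.009, 0.003, -0.001, -0.0, -0.265], 'joint_efforts': [-0.169, -24.903, -35.472, 0.015, 0.08, -0.634], 'position': [0.238, 0.26, 0.187], 'tool_rot': [-0.005, 1.0, 0.0, 0.001], 'wrist_force': [-0.526, 0.399, -0.639], 'torque': [-0.003, -0.001, -0.055], 'grip_width': 0.094}
```

```bash
python3 -m handwheel '[-42,-46,-3,0,94,-42,-46,-3,0,94,-42,-46,-3,0,94,-42,-46,-3,0,94,-42,-46,-3,0,94,-42,-46,-3,0,94,0,0,0,0,94]'
cat > snap.py <<'E'
import sys,json,cv2,numpy as np
from cell import bot,cams,models
def snap(n,name):
    d=cams.get_image(n);cv2.imwrite(f"pics/{name}.png",d["img"][:,:,::-1])
    json.dump({k:np.array(d[k]).tolist() for k in d if k!="img"},open(f"pics/{name}.json","w"))
    return d
if __name__=="__main__":
    snap(sys.argv[1],sys.argv[2])
E
python3 snap.py wrist w1; python3 -c "
from cell import bot;s=bot.sense();print(s['t'],s['position'],s['tool_rot'])"
```

```text
t: 2.95
position: [0.4958, -0.0154, 0.2068]
tool_rot: [-0.008, 1.0, 0.001, 0.003]
wrist_force: [0.2, 0.0, -0.0]
grip_width: 0.0939
3.0 [ 0.49484863 -0.01409627  0.20692527] [-0.00903049  0.99995309  0.0014574   0.00318473]
```

View pics/w1.png

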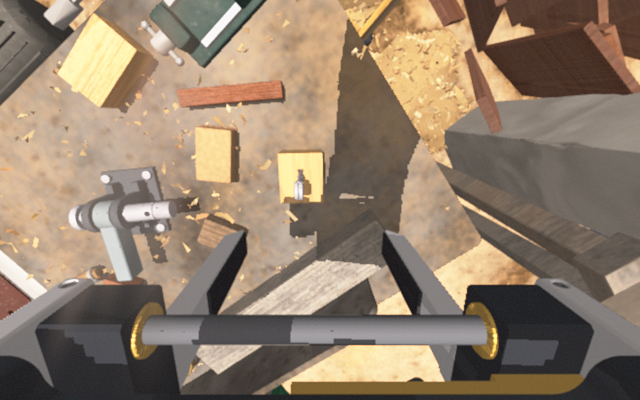

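Run:
```python
import cv2
a=cv2.imread("pics/w1.png");
cv2.imwrite("pics/w1a.png",cv2.resize(a[140:220,265:345],None,fx=7,fy=7,interpolation=2))
cv2.imwrite("pics/w1b.png",cv2.resize(a[160:260,60:220],None,fx=5,fy=5,interpolation=2))
```

```text
(no output)
```

View pics/w1a.png

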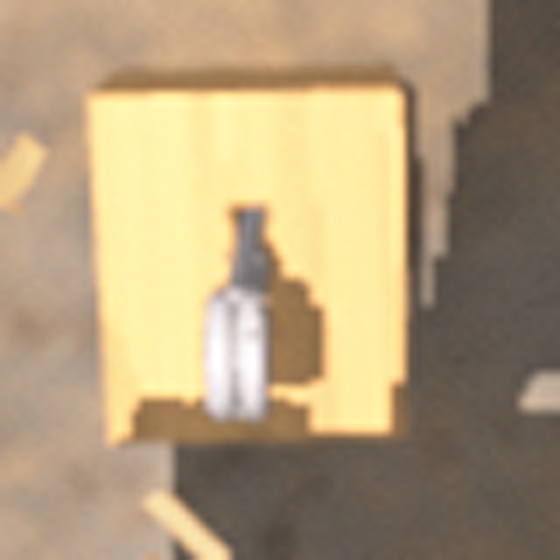

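View pics/w1b.png

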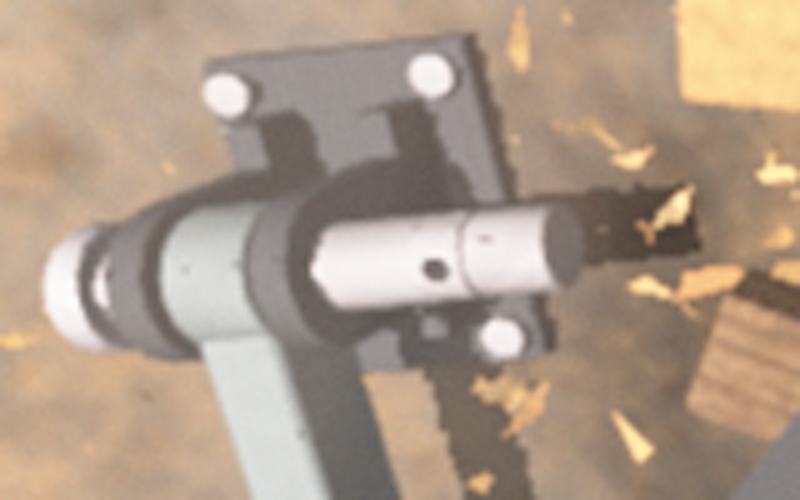

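Run:
```python
from h import *
c=json.load(open("pics/w1.json"));cal=json.load(open("cal0.json"))
A=lambda x,y:np.array([265+(x+.5)/7-.5,140+(y+.5)/7-.5])
B=lambda x,y:np.array([60+(x+.5)/5-.5,160+(y+.5)/5-.5])
# rack fit top corners: image TL,TR,BR,BL -> world (-x,-y),(-x,+y),(+x,+y),(+x,-y)
L=np.array([[-35,-30],[-35,30],[35,30],[35,-30]])/1000
uv=[A(90,92),A(402,88),A(404,434),A(112,440)]
def f(p):
    ca,sa=np.cos(p[2]),np.sin(p[2])
    P=np.c_[p[0]+ca*L[:,0]-sa*L[:,1],p[1]+sa*L[:,0]+ca*L[:,1],np.full(4,.042)]
    return (proj(c,P)-uv).ravel()
r=least_squares(f,[.49,-.03,0]);print("rack",r.x.round(4),"yaw deg",np.degrees(r.x[2]),r.fun.round(1))
for z in (.098,.104): print("coil",z,onplane(c,A(238,355),z).round(4))
for z in (.042,.07): print("tip end of thin part",z,onplane(c,A(248,208),z).round(4))
S=lambda x,y:(cal["scene"],np.array([200+(x+.5)/3.5-.5,120+(y+.5)/3.5-.5]))
D=lambda x,y:(cal["side"],np.array([190+(x+.5)/2.8-.5,110+(y+.5)/2.8-.5]))
print("hole 3cam",tri([S(549,340),D(245,190),(c,B(435,268))]))
print("hole wrist on z=.074",onplane(c,B(435,268),.074))
print("hole scene",onplane(*S(549,340),.074),"side",onplane(*D(245,190),.074))
# pin axis silhouette mid at two points, z~.062
e=[onplane(c,B(565,248),.062),onplane(c,B(330,266),.062)];print("pin",e,np.degrees(np.arctan2(*(e[0]-e[1])[::-1])))
# base corners: TL (208,65) TR(470,37) BR(550,350)
b=[onplane(c,B(*u),.008) for u in [(208,68),(470,37),(550,352)]]
print("base",np.round(b,4),np.degrees(np.arctan2(*(b[1]-b[0])[::-1])))
```

```text
rack [ 0.4934 -0.0332  0.0358] yaw deg 2.0540527339321084 [ 0.   0.   0.1 -0.2  0.3  0.1 -0.4  0.1]
coil 0.098 [ 0.4964 -0.0332]
coil 0.104 [ 0.4949 -0.0329]
tip end of thin part 0.042 [ 0.4815 -0.0341]
tip end of thin part 0.07 [ 0.4763 -0.0328]
hole 3cam (array([ 0.53774756, -0.23452008,  0.07245891]), np.float64(0.1987033797956883))
hole wrist on z=.074 [ 0.53712113 -0.23352413]
hole scene [ 0.53729592 -0.23577879] side [ 0.53767959 -0.23324621]
pin [array([ 0.53514639, -0.20502348]), array([ 0.54135331, -0.26927848])] 95.51754905252272
base [[ 0.4987 -0.3323]
 [ 0.488  -0.2528]
 [ 0.5887 -0.2423]] 97.65422637210442
```

```bash
python3 - <<'E'
from h import *
cal=json.load(open("cal0.json"));c=cal["scene"]
for n,P in [("leg-x",(.4870,-.0335,.042)),("leg-x z80",(.4870,-.0335,.08)),("leg+x",(.505,-.033,.042)),("leg+x80",(.505,-.033,.08)),("coil",(.496,-.033,.098))]:
    uv=proj(c,P)[0];print(n,((uv-[200,120]+.5)*3.5-.5).round(0))
E
python3 -m handwheel '[-1,-10,20,-1,60,0,-9,30,0,40,0,0,20,0,40,0,0,0,0,40]'; python3 snap.py wrist w2; python3 -c "
from cell import bot;s=bot.sense();print(s['t'],s['position'],s['tool_rot'])"
```

```text
leg-x [311. 207.]
leg-x z80 [308. 162.]
leg+x [336. 198.]
leg+x80 [333. 153.]
coil [320. 135.]
t: 3.5
position: [0.495, -0.0296, 0.1363]
tool_rot: [-0.02, 1.0, 0.002, 0.004]
wrist_force: [-0.0, -1.2, -0.7]
grip_width: 0.0575
3.55 [ 0.49550928 -0.02967242  0.13727747] [-0.01995724  0.99978799  0.00147044  0.00485068]
```

View pics/w2.png

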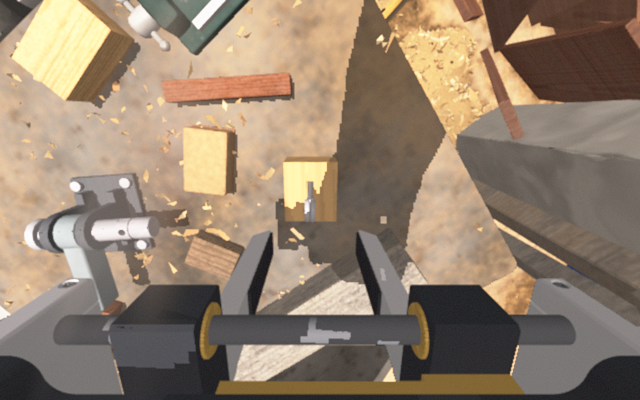

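```bash
python3 -m handwheel '[0,-3,15,0,40,0,0,20,0,40,0,0,15,0,40,0,0,6,0,40,0,0,0,0,40]'; python3 -c "
from cell import bot;s=bot.sense();print(s['t'],s['position'],s['tool_rot'])"
```

```text
t: 4.18
position: [0.4971, -0.0319, 0.0808]
tool_rot: [-0.021, 1.0, 0.001, 0.007]
wrist_force: [0.1, 0.7, -0.1]
grip_width: 0.0403
4.175 [ 0.49711732 -0.03191272  0.08079692] [-0.02076193  0.99975958  0.00113917  0.00695853]
```

```bash
python3 -m handwheel '[0,-1,1,0,20,0,0,0,0,6,0,0,0,0,4,0,0,0,0,0,0,0,0,0,0,0,0,0,0,0]' 50; python3 -c "
from cell import bot;s=bot.sense();print(s['t'],s['position'],s['tool_rot'],s['wrist_force'],s['grip_width'])"
```

```text
t: 4.92
position: [0.498, -0.0331, 0.0812]
tool_rot: [-0.021, 1.0, 0.001, 0.008]
wrist_force: [0.0, 1.0, 0.5]
grip_width: 0.0002
4.925 [ 0.49799228 -0.03314369  0.081171  ] [-2.07302815e-02  9.99751410e-01  9.44906193e-04  8.15363407e-03] [0.04700228 0.96608607 0.52656259] 0.00018982983256040753
```

Run:
```python
from snap import *
for n in ("wrist","scene","side"): snap(n,n+"3")
a=cv2.imread("pics/scene3.png")[100:220,230:370];b=cv2.imread("pics/side3.png")[200:320,260:400]
cv2.imwrite("pics/m3.png",np.vstack([cv2.resize(x,None,fx=2.4*1.0,fy=2.4,interpolation=2) for x in (a,b)]))
```

```text
(no output)
```

View pics/m3.png

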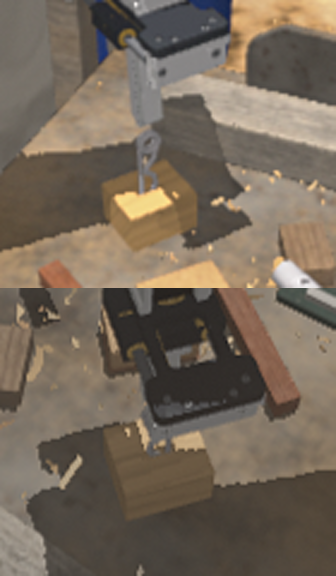

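View pics/wrist3.png

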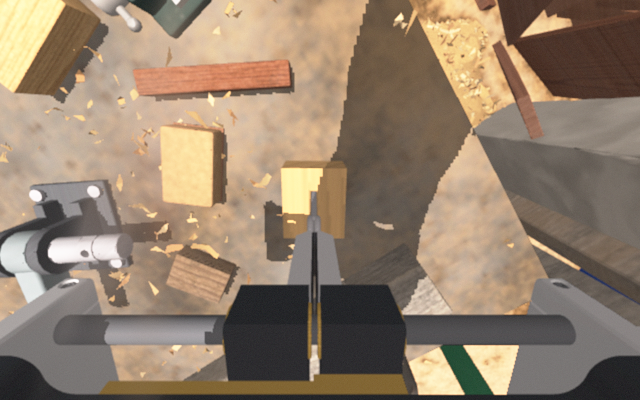

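Run:
```python
from h import *
c=json.load(open("pics/scene3.json"));w=json.load(open("pics/wrist3.json"));d=json.load(open("pics/side3.json"))
for z in (.081,.1,.11,.12,.13): print(z,proj(c,[.498,-.033,z]).round(1),proj(w,[.498,-.033,z]).round(1),proj(d,[.498,-.033,z]).round(1))
print("coil",proj(c,[.496,-.033,.098]))
import cv2
a=cv2.imread("pics/scene3.png")[110:200,250:340];b=cv2.imread("pics/wrist3.png")[150:270,250:390]
cv2.imwrite("pics/m3a.png",cv2.resize(a,None,fx=6,fy=6,interpolation=2))
cv2.imwrite("pics/m3b.png",cv2.resize(b,None,fx=5,fy=5,interpolation=2))
```

```text
0.081 [[292.1 163.9]] [[313.7 223.4]] [[323.8 257.6]]
0.1 [[291.7 157.2]] [[313.7 232.8]] [[324.  252.3]]
0.11 [[291.5 153.5]] [[313.7 238.4]] [[324.1 249.4]]
0.12 [[291.3 149.8]] [[313.7 244.6]] [[324.3 246.5]]
0.13 [[291.1 146.1]] [[313.7 251.4]] [[324.4 243.5]]
coil [[290.92989166 158.15106208]]
```

View pics/m3a.png

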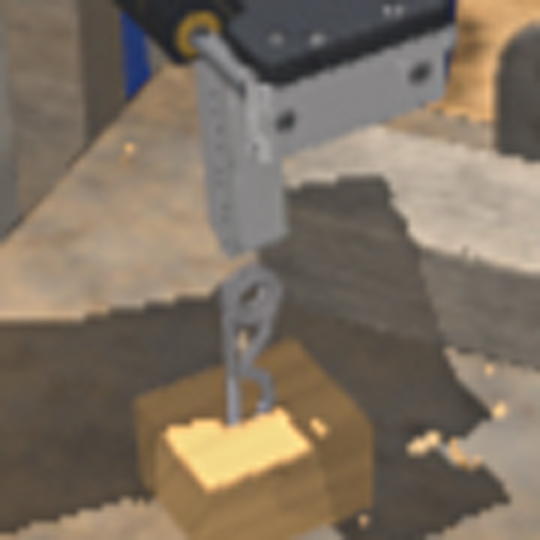

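View pics/m3b.png

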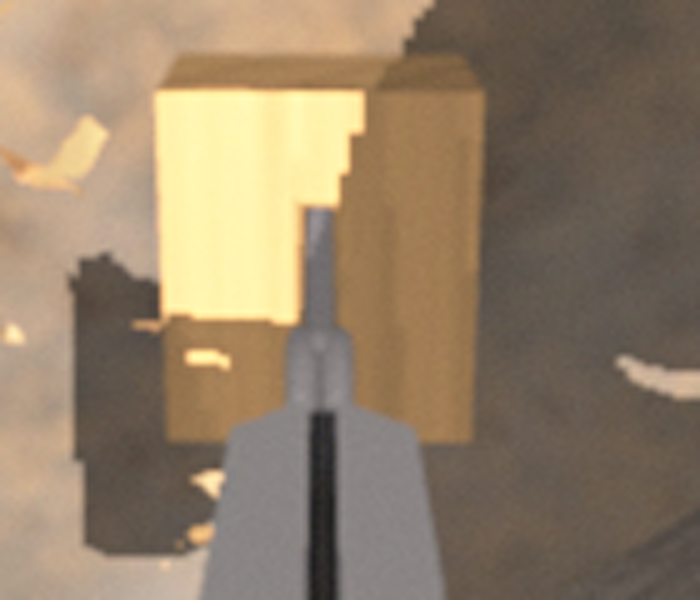

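Run:
```python
from h import *
c=json.load(open("pics/scene3.json"));w=json.load(open("pics/wrist3.json"));d=json.load(open("pics/side3.json"))
for z in (.081,.1,.11,.12):
  for x in (.490,.506):
    print(z,x,[(proj(c,[x,-.033+o,z]).round(1)).tolist()[0] for o in (-.012,0)],"w",proj(w,[x,-.045,z]).round(1),"side",proj(d,[x,-.021,z]).round(1))
import cv2
b=cv2.imread("pics/side3.png")[210:300,280:380]
cv2.imwrite("pics/m3c.png",cv2.resize(b,None,fx=6,fy=6,interpolation=2))
```

```text
0.081 0.49 [[291.3, 168.0], [288.9, 165.0]] w [[299.4 213.7]] side [[330.1 262.4]]
0.081 0.506 [[297.8, 165.8], [295.3, 162.8]] w [[298.9 231.8]] side [[321.2 264.5]]
0.1 0.49 [[290.9, 161.3], [288.4, 158.3]] w [[298.2 222.4]] side [[330.4 257.2]]
0.1 0.506 [[297.5, 159.0], [295.0, 156.0]] w [[297.7 241.8]] side [[321.4 259.3]]
0.11 0.49 [[290.7, 157.6], [288.2, 154.6]] w [[297.5 227.6]] side [[330.6 254.3]]
0.11 0.506 [[297.3, 155.4], [294.8, 152.4]] w [[296.9 247.8]] side [[321.5 256.4]]
0.12 0.49 [[290.5, 153.9], [288.0, 151.0]] w [[296.7 233.3]] side [[330.7 251.4]]
0.12 0.506 [[297.1, 151.7], [294.6, 148.7]] w [[296.1 254.3]] side [[321.6 253.5]]
```

View pics/m3c.png

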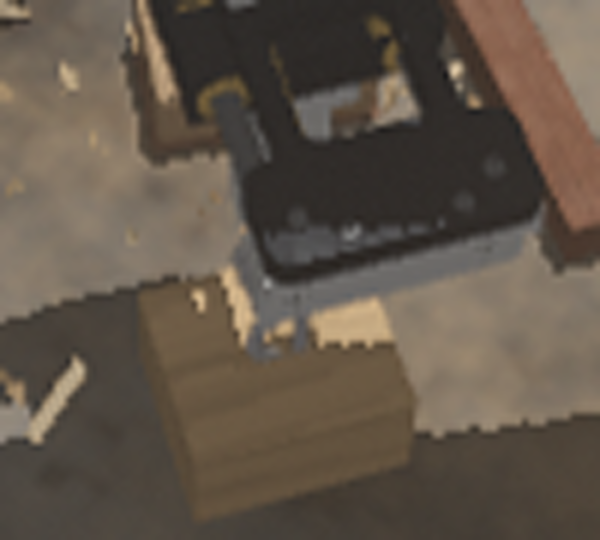

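The scene view shows the fingertips ending at about row 152, just above the coil top at row 155. The real tips are therefore about 38 mm above the reported TCP. I'll open, go lower in steps, and check visually.

```bash
python3 -m handwheel '[1,0,0,0,40,0,0,0,0,40,0,0,8,0,40,0,0,12,0,40,0,0,12,0,40,0,0,0,0,40]'
python3 - <<'E'
from snap import *
s=bot.sense();print(s['t'],s['position'],s['tool_rot'],s['wrist_force'],s['grip_width'])
snap("scene","s4");snap("wrist","w4")
a=cv2.imread("pics/s4.png")[110:200,250:340];b=cv2.imread("pics/w4.png")[150:270,250:390]
cv2.imwrite("pics/m4.png",np.hstack([cv2.resize(a,(420,420),interpolation=2),cv2.resize(b,(380,420),interpolation=2)]))
E
```

```text
t: 5.82
position: [0.4969, -0.033, 0.046]
tool_rot: [-0.021, 1.0, 0.001, 0.007]
wrist_force: [0.0, 0.9, -0.1]
grip_width: 0.0399
5.825 [ 0.49686179 -0.03299712  0.04598617] [-0.02073079  0.99975729  0.00108707  0.00737654] [ 0.02643807  0.92247682 -0.095946  ] 0.039937051514017996
```

View pics/m4.png

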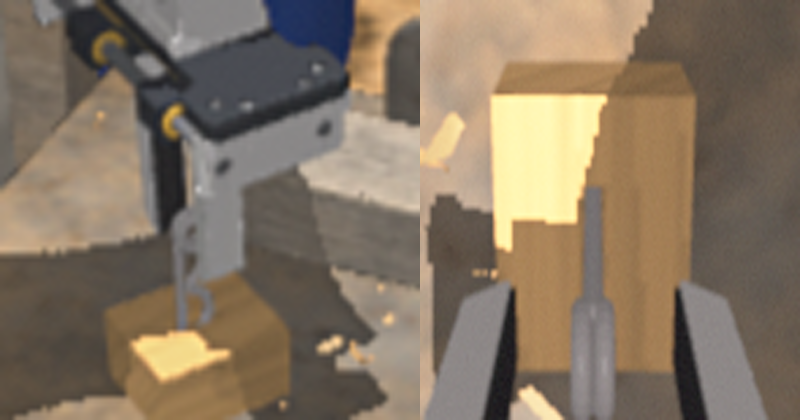

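Run:
```python
from h import *
c=json.load(open("pics/s4.json"))
for z in (.07,.08,.09,.1):
  for y in (-.053,-.065): print(z,y,[(((proj(c,[x,y,z])[0]-[250,110]+.5)*420/90)).round(0).tolist() for x in (.489,.505)])
import cv2
a=cv2.imread("pics/s4.png")[130:185,270:325];cv2.imwrite("pics/m4a.png",cv2.resize(a,(600,600),interpolation=2))
```

```text
0.07 -0.053 [[202.0, 301.0], [232.0, 290.0]]
0.07 -0.065 [[214.0, 316.0], [244.0, 305.0]]
0.08 -0.053 [[201.0, 285.0], [231.0, 274.0]]
0.08 -0.065 [[213.0, 299.0], [243.0, 288.0]]
0.09 -0.053 [[200.0, 268.0], [231.0, 258.0]]
0.09 -0.065 [[212.0, 283.0], [243.0, 272.0]]
0.1 -0.053 [[199.0, 252.0], [230.0, 241.0]]
0.1 -0.065 [[211.0, 266.0], [242.0, 255.0]]
```

View pics/m4a.png

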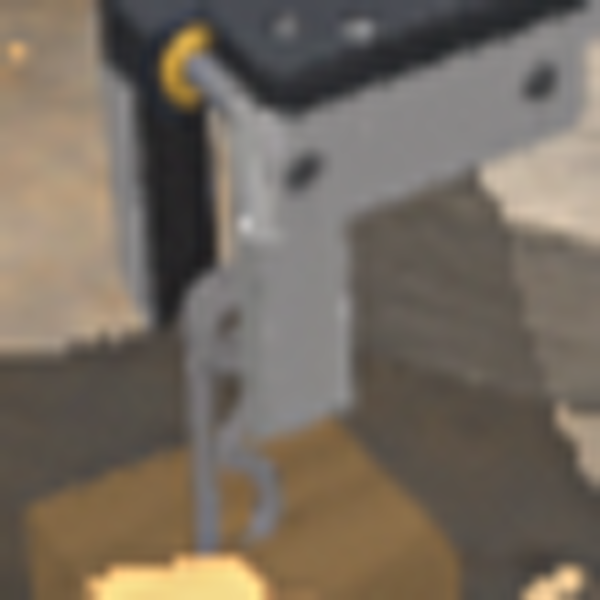

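```bash
python3 -m handwheel '[0,0,11,0,40,0,0,0,0,20,0,0,0,0,8,0,0,0,0,4,0,0,0,0,0,0,0,0,0,0]' 50
python3 - <<'E'
from snap import *
s=bot.sense();print(s['t'],s['position'],s['tool_rot'],s['wrist_force'],s['grip_width'])
snap("scene","s5");snap("wrist","w5")
a=cv2.imread("pics/s5.png")[130:185,270:325];b=cv2.imread("pics/w5.png")[150:270,250:390]
cv2.imwrite("pics/m5.png",np.hstack([cv2.resize(a,(420,420),interpolation=2),cv2.resize(b,(380,420),interpolation=2)]))
E
```

```text
t: 6.68
position: [0.4982, -0.0331, 0.0362]
tool_rot: [-0.021, 1.0, 0.001, 0.009]
wrist_force: [0.2, 0.4, 0.1]
grip_width: 0.0097
6.675 [ 0.49819507 -0.03314289  0.03615273] [-2.07121694e-02  9.99744936e-01  8.27388329e-04  8.96570228e-03] [0.18876217 0.39712747 0.06250194] 0.009657210273294635
```

View pics/m5.png

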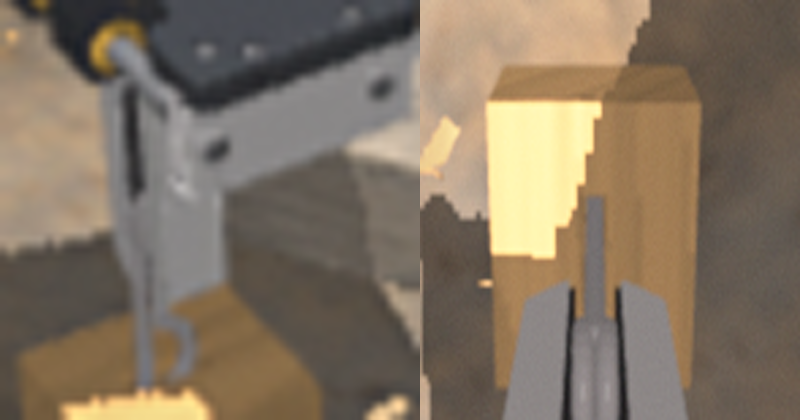

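```bash
python3 -m handwheel '[0,0,-8,0,0,0,0,-12,0,0,0,0,-15,0,0,0,0,-20,0,0,0,0,-25,0,0,0,0,-25,0,0,0,0,0,0,0]'
python3 - <<'E'
from snap import *
s=bot.sense();print(s['t'],s['position'],s['tool_rot'],s['wrist_force'],s['grip_width'])
for n in ("scene","wrist","side"): snap(n,n+"6")
a=cv2.imread("pics/scene6.png")[90:200,230:340];b=cv2.imread("pics/wrist6.png")[130:260,240:390];c=cv2.imread("pics/side6.png")[180:290,260:370]
cv2.imwrite("pics/m6.png",np.hstack([cv2.resize(x,(400,400),interpolation=2) for x in (a,c)]))
cv2.imwrite("pics/m6w.png",cv2.resize(b,None,fx=4,fy=4,interpolation=2))
E
```

```text
t: 7.65
position: [0.4967, -0.0334, 0.15]
tool_rot: [-0.021, 1.0, 0.0, 0.011]
wrist_force: [-0.6, -0.2, -1.5]
grip_width: 0.01
7.65 [ 0.49672945 -0.03341717  0.1499687 ] [-2.07963216e-02  9.99723403e-01  4.65633587e-04  1.09733316e-02] [-0.62384583 -0.17097109 -1.48382078] 0.009951819661246537
```

View pics/m6.png

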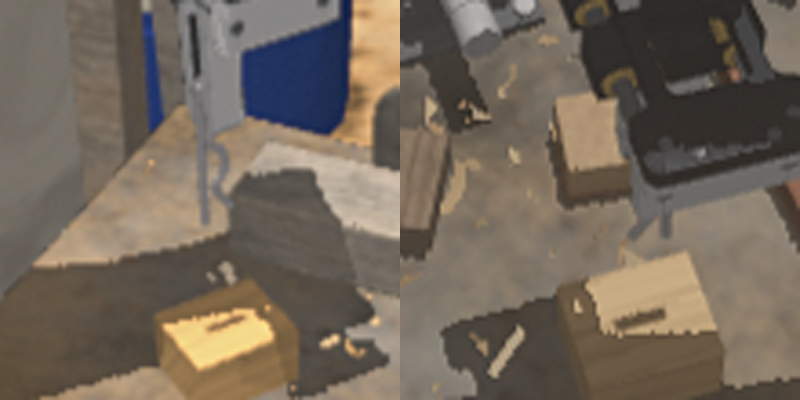

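View pics/m6w.png

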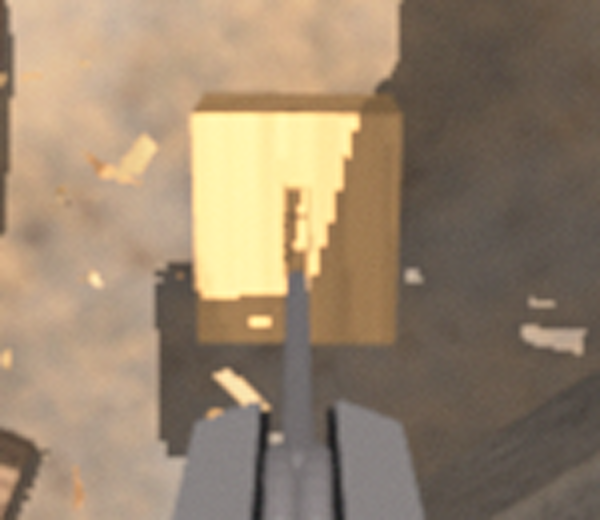

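Run:
```python
from h import *
s,w,d=[json.load(open(f"pics/{n}6.json")) for n in ("scene","wrist","side")]
o=[(s,np.array([286.6,150.7])),(w,np.array([314.2,197.2])),(d,np.array([333.2,244.2]))]
for k in (o,o[:2],o[1:],o[::2]): print(tri(k))
p=np.array([.4967,-.0334,.150]);print(proj(w,p))
```

```text
(array([ 0.4825413 , -0.03334384,  0.12118466]), np.float64(1.7013260555208944))
(array([ 0.48244659, -0.03351632,  0.12171232]), np.float64(1.7189665464771338))
(array([ 0.48216594, -0.03335871,  0.1201676 ]), np.float64(0.03028076497935217))
(array([ 0.48406672, -0.0327483 ,  0.12237918]), np.float64(1.2159988232117485))
[[313.46959543 224.71984287]]
```

```bash
python3 -m handwheel '[-12,-50,0,-1,0,-12,-50,0,-1,0,-12,-50,0,-1,0,-11,-50,0,-1,0,0,0,0,0,0,0,0,0,0,0]'
python3 - <<'E'
from snap import *
s=bot.sense();print(s['t'],s['position'],s['tool_rot'],s['wrist_force'],s['grip_width'])
for n in ("scene","wrist","side"): snap(n,n+"7")
a=cv2.imread("pics/scene7.png")[150:270,310:430];b=cv2.imread("pics/wrist7.png")[130:260,240:390];c=cv2.imread("pics/side7.png")[110:230,220:340]
cv2.imwrite("pics/m7.png",np.hstack([cv2.resize(x,(400,400),interpolation=2) for x in (a,c)]))
cv2.imwrite("pics/m7w.png",cv2.resize(b,None,fx=4,fy=4,interpolation=2))
E
```

```text
t: 8.55
position: [0.5551, -0.2338, 0.1397]
tool_rot: [-0.058, 0.998, 0.003, 0.004]
wrist_force: [0.2, 0.4, -0.6]
grip_width: 0.0101
8.55 [ 0.5551382  -0.23376577  0.13968882] [-0.05766794  0.9983234   0.00322839  0.00379108] [ 0.16399647  0.38945486 -0.57589863] 0.010092289417554533
```

View pics/m7.png

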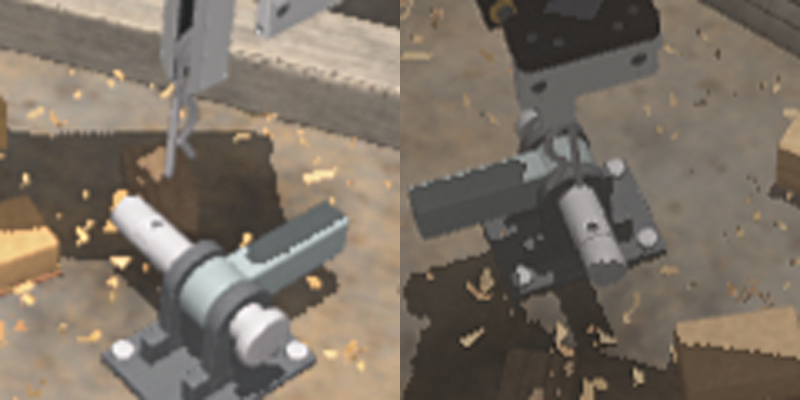

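View pics/m7w.png

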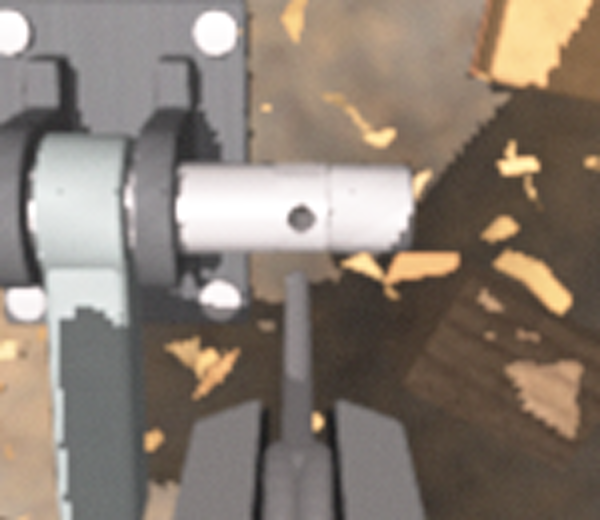

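Run:
```python
from h import *
s,w,d=[json.load(open(f"pics/{n}7.json")) for n in ("scene","wrist","side")]
o=[(s,np.array([360.8,202.0])),(w,np.array([313.4,198.5])),(d,np.array([274.4,165.0]))]
h=[(s,np.array([356.5,217.0])),(w,np.array([315.1,184.2])),(d,np.array([277.4,177.6]))]
for k in (o,o[:2],o[1:]): print("tip",tri(k))
for k in (h,h[:2],h[1:]): print("hole",tri(k))
print("hole wrist z.074",onplane(*h[1],.074))
for z in (.107,.110,.113): print("tip wrist",z,onplane(*o[1],z))
e=[onplane(w,np.array([240+x/4,130+y/4]),.062) for x,y in [(180,207),(405,209)]];v=e[1]-e[0];print("pin deg",np.degrees(np.arctan2(v[1],v[0])))
```

```text
tip (array([ 0.54208674, -0.23538515,  0.11191144]), np.float64(1.211400341433091))
tip (array([ 0.54271765, -0.23530923,  0.11090347]), np.float64(0.9909306522918655))
tip (array([ 0.54156628, -0.23511146,  0.11256744]), np.float64(0.5613028382460925))
hole (array([ 0.53791668, -0.23395252,  0.07228913]), np.float64(0.367250302476009))
hole (array([ 0.53850024, -0.2336973 ,  0.07082099]), np.float64(0.15249964424651807))
hole (array([ 0.53767206, -0.23370788,  0.07341138]), np.float64(0.25173669683897515))
hole wrist z.074 [ 0.53766356 -0.23378361]
tip wrist 0.107 [ 0.54343322 -0.23500284]
tip wrist 0.11 [ 0.54255469 -0.23511646]
tip wrist 0.113 [ 0.54167616 -0.23523008]
pin deg 96.05519873226697
```

```bash
python3 -m handwheel '[4.5,1.8,8,0,0,0,0,10,0,0,0,0,10,0,0,0,0,0,0,0]'
cat > look.py <<'E'
import sys
from snap import *
k=sys.argv[1]
s=bot.sense();print(s['t'],s['position'].round(4) if hasattr(s['position'],'round') else s['position'],np.round(s['tool_rot'],4),np.round(s['wrist_force'],2),s['grip_width'])
for n in ("scene","wrist","side"): snap(n,n+k)
a=cv2.imread(f"pics/scene{k}.png")[180:250,330:400];b=cv2.imread(f"pics/wrist{k}.png")[150:250,240:390];c=cv2.imread(f"pics/side{k}.png")[130:210,240:320]
m=np.hstack([cv2.resize(x,(400,280),interpolation=2) for x in (a,c)])
cv2.imwrite(f"pics/m{k}.png",np.vstack([m,np.pad(cv2.resize(b,(450,300),interpolation=2),((0,0),(0,350),(0,0)))]))
E
python3 look.py 8
```

```text
t: 9.2
position: [0.5504, -0.23, 0.1105]
tool_rot: [-0.059, 0.998, 0.003, 0.004]
wrist_force: [-0.6, 0.3, -1.2]
grip_width: 0.0102
9.2 [ 0.5504 -0.23    0.1105] [-0.0593  0.9982  0.003   0.0042] [-0.55  0.34 -1.21] 0.010233281653392445
```

View pics/m8.png

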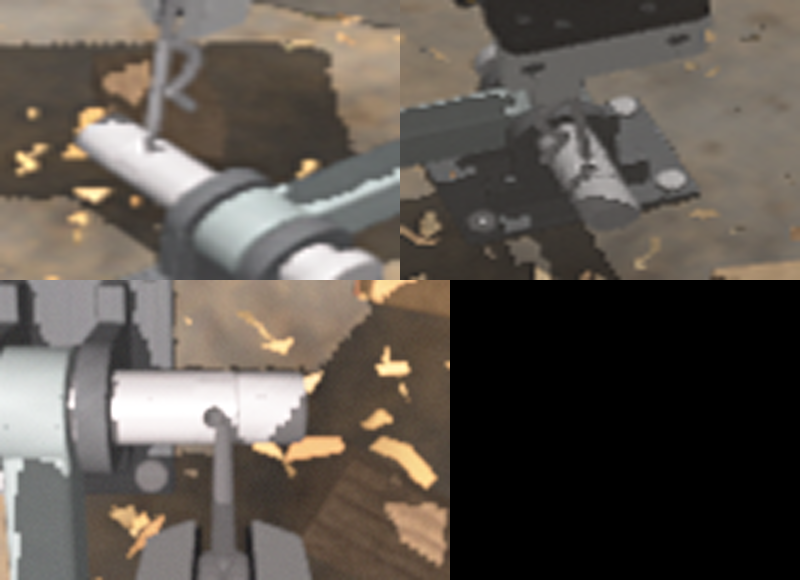

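Run:
```python
from h import *
import cv2
s,w,d=[json.load(open(f"pics/{n}8.json")) for n in ("scene","wrist","side")]
print("hole expected",proj(w,[.5377,-.2338,.074]),proj(s,[.5377,-.2338,.074]))
a=cv2.imread("pics/wrist8.png")[175:215,290:340];b=cv2.imread("pics/scene8.png")[200:230,340:380]
cv2.imwrite("pics/m8a.png",np.hstack([cv2.resize(a,(500,400),interpolation=2),cv2.resize(b,(300,225),interpolation=2,).repeat(1,0) if 0 else cv2.copyMakeBorder(cv2.resize(b,(300,225),interpolation=2),0,175,0,0,0)]))
```

```text
hole expected [[311.15156141 195.47384363]] [[356.12665102 216.08981989]]
```

View pics/m8a.png

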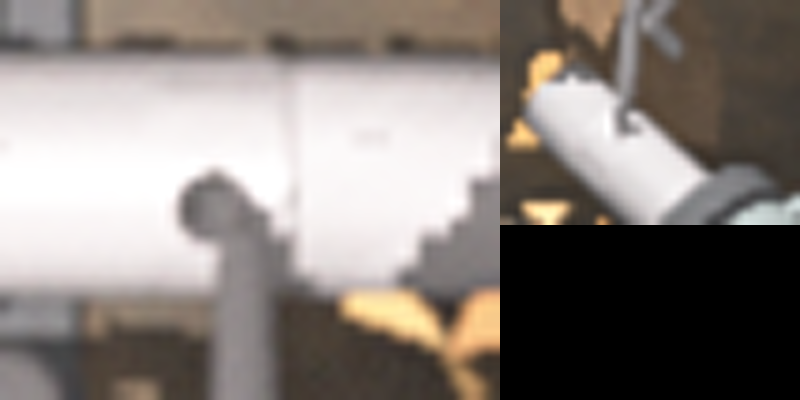

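Run:
```python
from h import *
w=json.load(open("pics/wrist8.json"))
for z in (.079,.082,.085): print(z,onplane(w,np.array([313.6,197.0]),z)-onplane(w,np.array([310.4,195.3]),.074))
```

```text
0.079 [-0.00015086  0.00297733]
0.082 [-0.00101718  0.00286325]
0.085 [-0.0018835   0.00274918]
```

```bash
python3 -m handwheel '[0,-2.8,0,0,0,0,0,0,0,0,0,0,0,0,0]'
python3 - <<'E'
from snap import *
snap("wrist","wrist9");snap("scene","scene9")
a=cv2.imread("pics/wrist9.png")[175:215,290:340];b=cv2.imread("pics/scene9.png")[200:230,340:380]
cv2.imwrite("pics/m9.png",np.hstack([cv2.resize(a,(500,400),interpolation=2),cv2.copyMakeBorder(cv2.resize(b,(300,225),interpolation=2),0,175,0,0,0)]))
E
```

```text
t: 9.72
position: [0.5517, -0.2337, 0.1126]
tool_rot: [-0.059, 0.998, 0.002, 0.006]
wrist_force: [-0.9, -0.3, -0.6]
grip_width: 0.0102
```

View pics/m9.png

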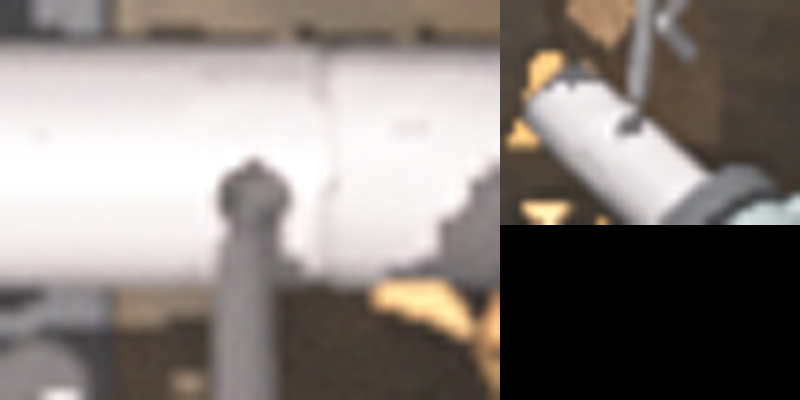

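```bash
python3 -m handwheel '[0.7,1,4,0,0,0,0,4,0,0]';python3 -m handwheel '[0,0,2,0,0]'; python3 look.py 10
```

```text
t: 10.07
position: [0.551, -0.2326, 0.1042]
tool_rot: [-0.059, 0.998, 0.002, 0.006]
wrist_force: [-0.6, -0.2, -0.4]
grip_width: 0.0099
t: 10.2
position: [0.5509, -0.2325, 0.1018]
tool_rot: [-0.059, 0.998, 0.002, 0.006]
wrist_force: [-0.3, -0.8, -0.6]
grip_width: 0.0099
10.2 [ 0.5509 -0.2325  0.1018] [-0.0591  0.9982  0.0022  0.0055] [-0.28 -0.8  -0.57] 0.009925509933777561
```

View pics/m10.png

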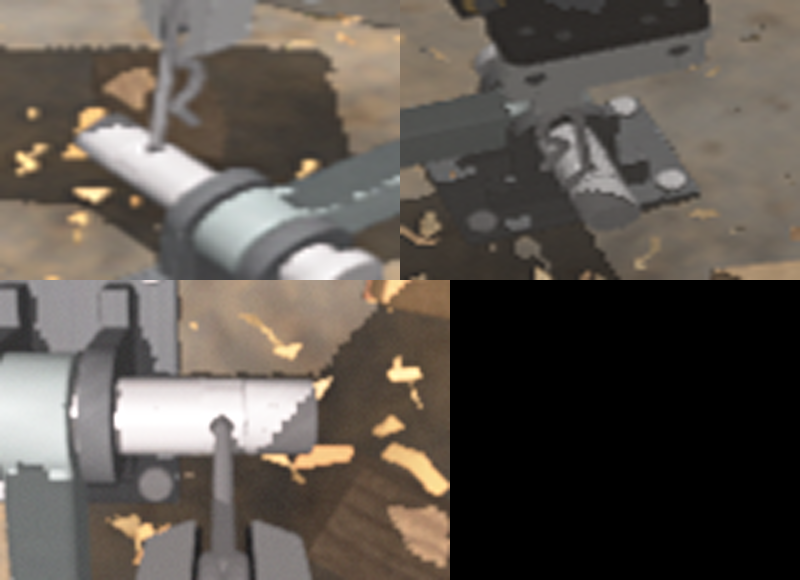

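```bash
python3 -m handwheel '[0,0,2,0,0]'|egrep 'pos|force' ; python3 -m handwheel '[0,0,2,0,0]'|egrep 'pos|force'
```

```text
position: [0.5511, -0.2326, 0.1002]
wrist_force: [0.1, -1.2, 0.2]
position: [0.5511, -0.2326, 0.0981]
wrist_force: [0.5, -0.9, -0.7]
```

```bash
for i in 1; do python3 -m handwheel '[0,0,2,0,0]'|egrep 'pos|force' ; python3 -m handwheel '[0,0,2,0,0]'|egrep 'pos|force'; python3 -m handwheel '[0,0,2,0,0]'|egrep 'pos|force';done; python3 look.py 11
```

```text
position: [0.5511, -0.2326, 0.096]
wrist_force: [0.5, -0.1, -0.2]
position: [0.5511, -0.2326, 0.0938]
wrist_force: [-0.5, -0.0, 0.0]
position: [0.5511, -0.2326, 0.0916]
wrist_force: [-0.9, -0.8, -1.0]
10.975 [ 0.5511 -0.2326  0.0916] [-0.0591  0.9982  0.002   0.0057] [-0.9  -0.75 -0.96] 0.009718045563726574
```

View pics/m11.png

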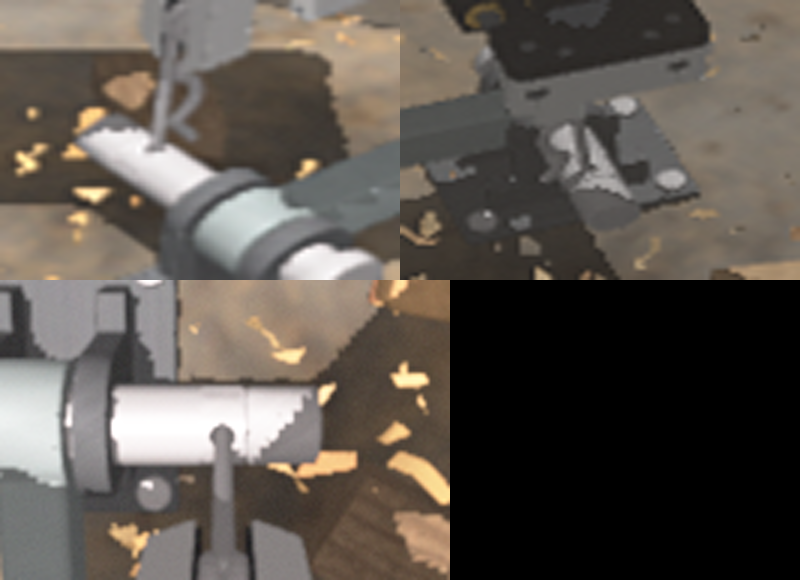

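```bash
for i in 1; do python3 -m handwheel '[0,0,3,0,0]'|egrep 'pos|force' ; python3 -m handwheel '[0,0,3,0,0]'|egrep 'pos|force'; python3 -m handwheel '[0,0,3,0,0]'|egrep 'pos|force';  python3 -m handwheel '[0,0,3,0,0]'|egrep 'pos|force';done
```

```text
position: [0.5511, -0.2326, 0.0888]
wrist_force: [-0.4, -0.3, -0.6]
position: [0.5511, -0.2326, 0.0856]
wrist_force: [-1.2, -0.1, -0.1]
position: [0.5511, -0.2327, 0.0823]
wrist_force: [-0.6, 0.3, -0.5]
position: [0.551, -0.2326, 0.079]
wrist_force: [-2.1, -1.0, -0.3]
```

```bash
for i in 1; do python3 -m handwheel '[0,0,2,0,0]'|egrep 'pos|force' ; python3 -m handwheel '[0,0,2,0,0]'|egrep 'pos|force'; python3 -m handwheel '[0,0,2,0,0]'|egrep 'pos|force';done
```

```text
position: [0.5511, -0.2326, 0.077]
wrist_force: [-1.4, -0.1, 7.1]
position: [0.5514, -0.2328, 0.0755]
wrist_force: [-2.5, -0.0, 7.0]
position: [0.5516, -0.233, 0.0743]
wrist_force: [-5.2, 1.0, 7.5]
```

```bash
for i in 1; do python3 -m handwheel '[0.5,0,2.5,0,0]'|egrep 'pos|force' ; python3 -m handwheel '[0.3,0,2.5,0,0]'|egrep 'pos|force|width'; done
```

```text
position: [0.5513, -0.2331, 0.0726]
wrist_force: [-2.5, 1.2, 5.8]
position: [0.5514, -0.2331, 0.0708]
wrist_force: [-3.0, 2.0, 9.2]
grip_width: 0.0102
```

```bash
for i in 1; do python3 -m handwheel '[0.5,0.2,3,0,0]'|egrep 'pos|force' ; python3 -m handwheel '[0.5,0.2,3,0,0]'|egrep 'pos|force|width'; done; python3 look.py 12
```

```text
position: [0.5514, -0.233, 0.069]
wrist_force: [-4.6, 1.6, 10.6]
position: [0.5514, -0.233, 0.0673]
wrist_force: [-4.4, 1.3, 13.9]
grip_width: 0.0098
12.5 [ 0.5514 -0.233   0.0673] [-5.920e-02  9.982e-01  4.000e-04  8.600e-03] [-4.44  1.35 13.89] 0.009754940306768259
```

View pics/m12.png

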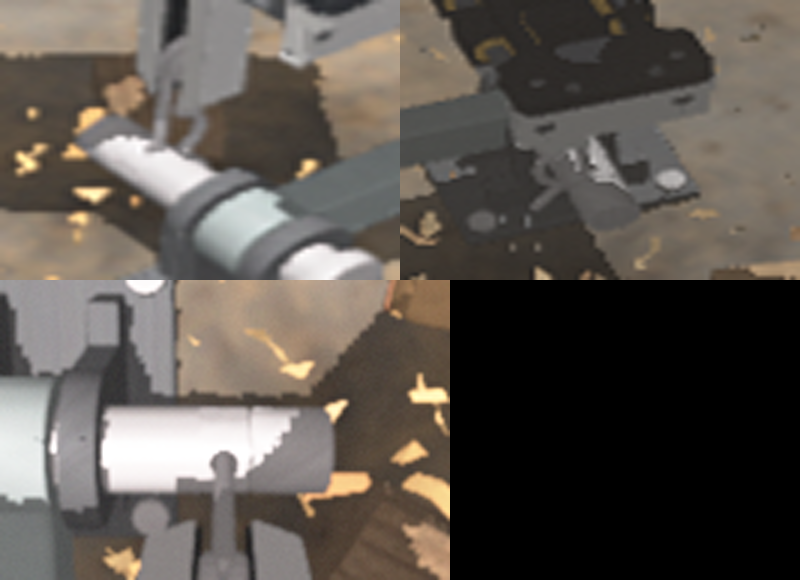

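```bash
for i in 1; do python3 -m handwheel '[0.5,0,3,0,0]'|egrep 'pos|force' ; python3 -m handwheel '[0.5,0,3,0,0]'|egrep 'pos|force|width'; done
```

```text
position: [0.5511, -0.233, 0.0647]
wrist_force: [-3.3, 1.7, 7.3]
position: [0.5508, -0.233, 0.062]
wrist_force: [-1.5, 0.7, 0.4]
grip_width: 0.0097
```

```bash
for i in 1; do python3 -m handwheel '[0.2,0,3,0,0]'|egrep 'pos|force' ; python3 -m handwheel '[0,0,3,0,0]'|egrep 'pos|force|width'; python3 -m handwheel '[0,0,2,0,0]'|egrep 'pos|force'; done; python3 look.py 13
```

```text
position: [0.5507, -0.2329, 0.0589]
wrist_force: [-1.3, 0.6, 1.7]
position: [0.5506, -0.2329, 0.0556]
wrist_force: [-2.5, 0.3, -4.5]
grip_width: 0.0099
position: [0.5504, -0.2328, 0.0529]
wrist_force: [-1.0, -0.1, -2.1]
13.275 [ 0.5504 -0.2328  0.0529] [-5.910e-02  9.982e-01  7.000e-04  8.700e-03] [-1.02 -0.11 -2.15] 0.010104993836534692
```

View pics/m13.png

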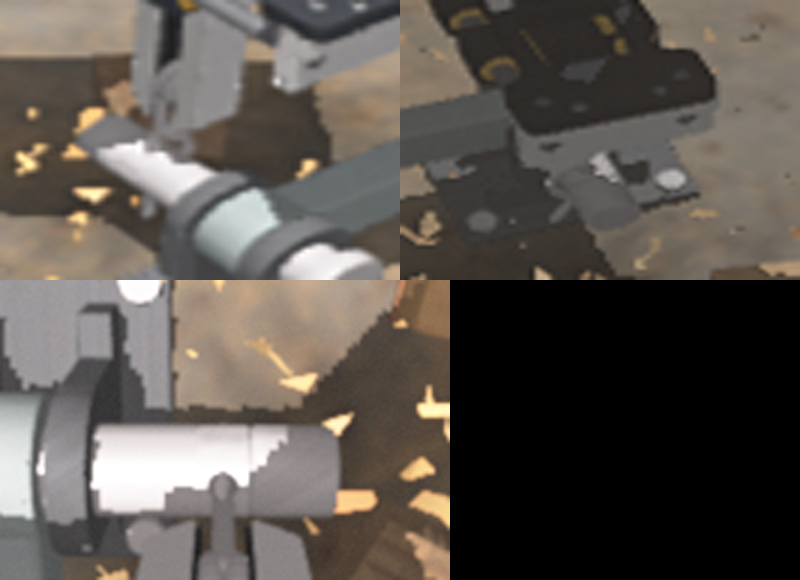

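```bash
python3 -m handwheel '[0,0,1.5,0,0]'|egrep 'pos|force'; python3 -m handwheel '[0,0,1,0,0]'|egrep 'pos|force'
```

```text
position: [0.5505, -0.2328, 0.0515]
wrist_force: [-2.4, 0.6, -0.2]
position: [0.5505, -0.2329, 0.0507]
wrist_force: [-3.3, 0.6, -0.6]
```

```bash
python3 -m handwheel '[0,0,0.6,0,12,0,0,0,0,20,0,0,0,0,30,0,0,0,0,40,0,0,0,0,40]'|egrep 'pos|force|width'; python3 look.py 14
```

```text
position: [0.5516, -0.2332, 0.051]
wrist_force: [0.2, 0.3, -0.6]
grip_width: 0.0398
14.3 [ 0.5516 -0.2332  0.051 ] [-0.0592  0.9982 -0.      0.0101] [ 0.17  0.3  -0.62] 0.03982432497868279
```

View pics/m14.png

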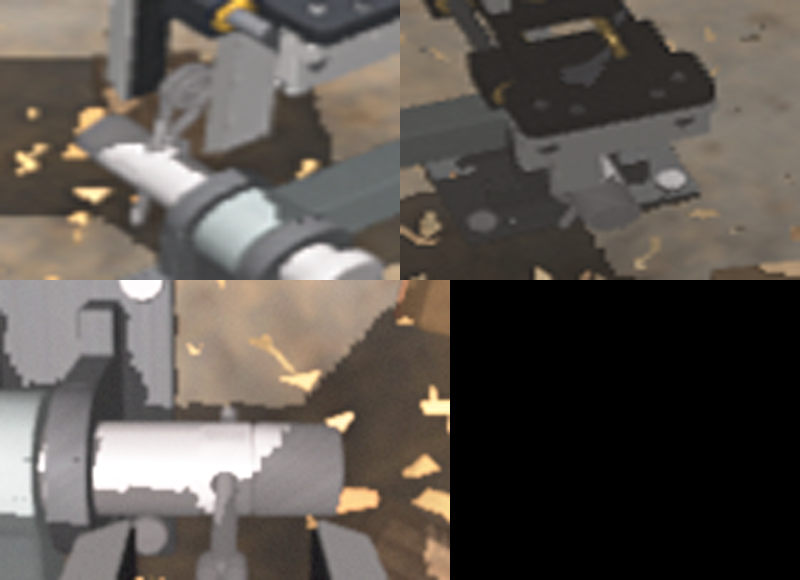

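```bash
python3 -m handwheel '[0,0,-10,0,40,0,0,-15,0,40,0,0,-25,0,40,0,0,-25,0,40,40,0,-20,0,40,40,0,0,0,40,0,0,0,0,40]'|egrep 'pos|force|width'; python3 look.py 15
```

```text
position: [0.4689, -0.2434, 0.1542]
wrist_force: [-0.9, -0.2, 0.7]
grip_width: 0.0403
15.325 [ 0.4689 -0.2434  0.1542] [-0.0594  0.9982 -0.0018  0.0124] [-0.9  -0.24  0.72] 0.04029151097472823
```

Run:
```python
import cv2,numpy as np
a=cv2.imread("pics/scene15.png")[175:245,335:405];c=cv2.imread("pics/side15.png")[125:195,245:315]
cv2.imwrite("pics/m15a.png",np.hstack([cv2.resize(x,(400,400),interpolation=2) for x in (a,c)]))
```

```text
(no output)
```

View pics/m15a.png

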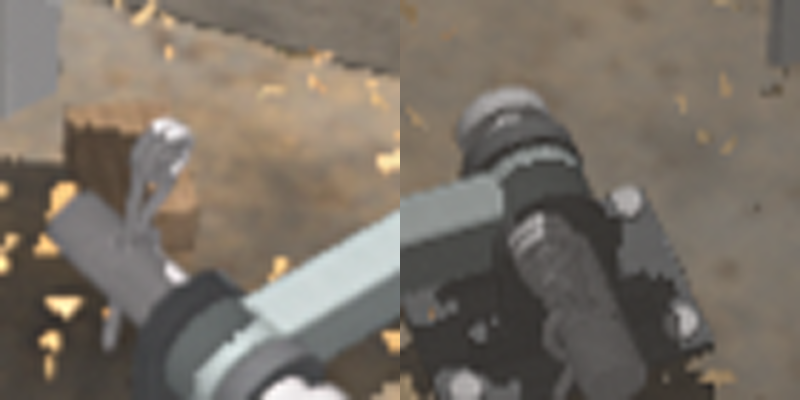

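View pics/wrist15.png

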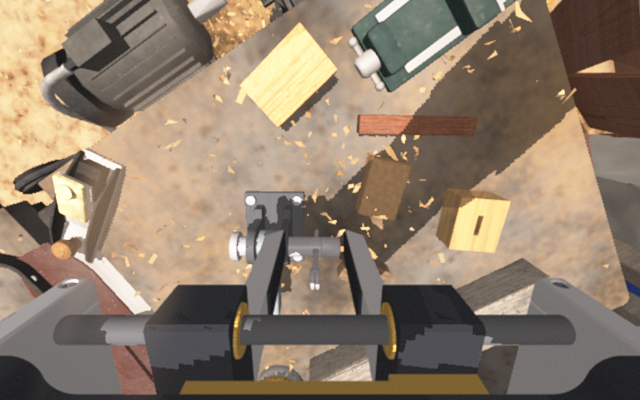

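Run:
```python
from h import *
s,w,d=[json.load(open(f"pics/{n}15.json")) for n in ("scene","wrist","side")]
coil,r=tri([(s,np.array([363.2,200.4])),(d,np.array([267.0,165.0]))]);print("coil",coil.round(4),r,"wrist px",proj(w,coil))
th=np.radians(6.3);u=np.array([np.cos(th),np.sin(th),0]);v=np.array([-np.sin(th),np.cos(th),0]);h=np.array([.5377,-.2338,.062])
def inpl(c,uv):
    g=least_squares(lambda p:proj(c,h+p[0]*u+np.array([0,0,p[1]]))[0]-uv,[0,0]).x;return g
g=inpl(s,np.array([363.2,200.4]));t=inpl(s,np.array([354.1,235.5]))
print("coil in plane x,z rel pin axis (upright: .009,.050)",g,"tip (0,-.040)",t)
for o in (-.2,-.1,0,.1,.2,.3):
    # clip rotated by o about pin-axis point (seat on axis)
    R=lambda a,b:(a*np.cos(o)+b*np.sin(o),-a*np.sin(o)+b*np.cos(o))
    print(o,[ (proj(c,h+R(*q)[0]*u+np.array([0,0,R(*q)[1]]))[0]).round(1).tolist() for c in (s,d,w) for q in ((.009,.05),(0,-.04))])
import cv2
b=cv2.imread("pics/wrist15.png")[220:300,270:370];cv2.imwrite("pics/m15w.png",cv2.resize(b,None,fx=6,fy=6,interpolation=2))
```

```text
coil [ 0.5524 -0.2364  0.113 ] 1.1714422065111876 wrist px [[311.11920902 280.9006903 ]]
coil in plane x,z rel pin axis (upright: .009,.050) [0.01525655 0.04645529] tip (0,-.040) [-0.00133282 -0.04468774]
-0.2 [[356.8, 202.2], [357.7, 231.8], [276.5, 164.7], [274.9, 193.7], [315.2, 268.0], [315.3, 238.3]]
-0.1 [[358.8, 201.2], [356.2, 232.8], [274.0, 165.5], [276.7, 193.3], [315.2, 272.2], [315.3, 235.4]]
0 [[360.8, 200.4], [354.7, 233.7], [271.5, 166.5], [278.5, 192.8], [315.1, 276.0], [315.3, 232.6]]
0.1 [[362.8, 199.8], [353.2, 234.5], [269.1, 167.6], [280.4, 192.2], [315.1, 279.5], [315.4, 230.0]]
0.2 [[364.6, 199.4], [351.7, 235.1], [266.8, 168.8], [282.2, 191.5], [315.0, 282.5], [315.4, 227.4]]
0.3 [[366.3, 199.2], [350.3, 235.6], [264.5, 170.2], [283.9, 190.6], [315.0, 285.0], [315.4, 225.0]]
```

View pics/m15w.png

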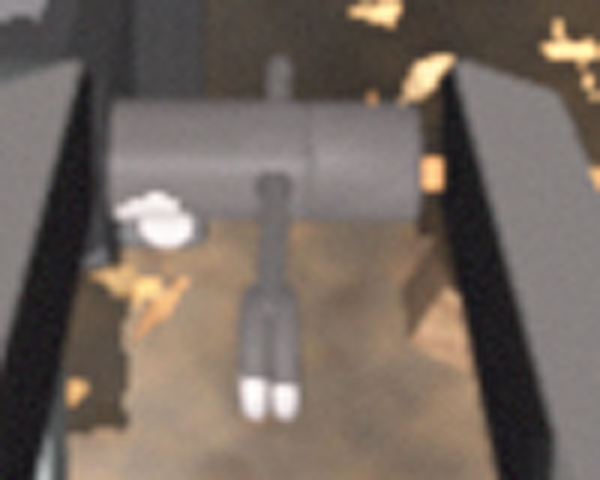

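The clip sits on the pin: the wrist view shows the leg entering the hole and coming out below, at about (317,230). It leans about 0.09 rad, inside the 0.2 limit. I'll check once more that it and the bystanders are at rest, then hand in.

```bash
python3 -m handwheel '[15,0,-15,0,40,0,0,0,0,40,0,0,0,0,40]'|egrep 'pos|force'
python3 - <<'E'
from snap import *
snap("scene","scene16")
a=cv2.imread("pics/scene15.png").astype(int);b=cv2.imread("pics/scene16.png").astype(int);z=cv2.imread("pics/scene0.png").astype(int)
print("clip region diff", np.abs(a-b)[190:245,350:372].max())
m=np.hstack([x[150:260,230:380] for x in (z,b)]).astype(np.uint8)
cv2.imwrite("pics/m16.png",cv2.resize(m,None,fx=2.6,fy=2.6,interpolation=2))
E
```

```text
position: [0.4574, -0.2442, 0.1673]
wrist_force: [0.4, -0.1, 0.7]
clip region diff 123
```

View pics/m16.png

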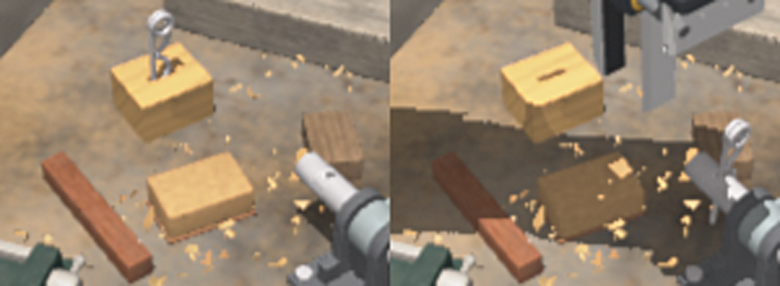

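```bash
python3 -c "
from cell import bot
print(bot.close_job(), bot.sense()['t'])"
```

```text
the job is handed in; nothing more can be done
the job is handed in; nothing more can be done
```

I took the R-clip from the rack, pushed its leg through the pin's cross hole until the bow passed over the pin, let go and backed off. I handed the job in at about 16 s of the 64 s; no verdict is reported.

**Grasp:** The first one closed on air, because the real fingertips are about 40 mm above the reported TCP. I opened, went lower and gripped the coil properly.

**Fit:** I found the hole in the camera views and the leg went in with no contact force to speak of. The wrist then read up to about 14 N as the waist rode over the pin, dropped to about zero, and briefly pulled down as the bow closed.

**Last checks:**
- **Seat:** The pictures show the leg through the hole, its tip standing out below the pin. The seat point looks about 2 to 4 mm low, against the limit of 6 mm; that roughly fits the bow's shoulder resting on the pin.
- **Lean:** After release the clip leans about 0.09 rad, against the limit of 0.2.
- **Rest:** The numeric stillness check disagreed, with a pixel difference of 123 round the clip between the last two pictures. I put this down to the arm's moving shadow, because the clip looks in the same place in both.
- **Bystanders and robot:** The sanding block and both wood pieces look unmoved, and the gripper is clear of everything.
- **Not measured:** I judged the bow closed only from the force drop and the seated position.

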